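Ram the lock plugs home in their tube

ROBOT

A 6-joint arm with a two-finger parallel gripper is mounted at the origin on the work surface. World frame = base frame: x ahead of the robot, y to its left, z up, the work surface at z = 0. Lengths are in m, angles in rad, forces in N, time in s.
With the tool pointing down it reaches from about 0.425 to 0.95 m from the base axis. Payload 14.7 kg.
Tool frame: the origin (TCP) lies at the very end of the fingers, on their centre line; the grasp point (between the pads) lies 19 mm behind it; z points along the fingers, y is the direction in which the jaws open and shut (so a half turn about z gives the same grasp; the last joint's range is limited). The gripper opens to 85 mm and grips with 20 to 120 N. Pads are 22 mm wide; open, the fingers measure 114 mm over their backs; the gripper's body (76 mm by 85 mm) begins 54 mm behind the grasp point. The pads swing forward as they close: fully open they stand 13 mm farther back than shut.
Start: joints at [1.197, 0.48, 1.596, -0, 1.065, -0.047], TCP at [0.209, 0.616, 0.231] pointing down, gripper open.
Joint ranges: [-2.75, 2.75], [-0.82, 2.05], [0.23, 2.67], [-1.56, 4.7], [0.09, 2.69], [-2.92, 2.92]. Speed limits (rad/s): [1.89, 1.89, 2.39, 3.01, 3.01, 3.01].

INTERFACE

Orientations are given as a 3x3 rotation matrix whose columns are the frame's x, y, z axes.
In Python, from station import env, vision, ticket gives the robot as it stands. The module is installed in compiled form; this text tells all that it offers. Calls block until the motion is done:
- env.move_ptp(position, orientation): joint-space move of the TCP to a pose.
- env.move_straight(position, frame=None, velocity=0.15, force_limit=None): straight line of the TCP; frame=None keeps the orientation; velocity is the mean speed in m/s. With force_limit (N) it stops when the force on the tool has changed by that much, and returns True; else False.
- env.move_j(angles): joint-space move.
- env.set_gripper(opening): finger opening in m; the grip force is fixed at half the most; returns when the fingers have stopped.
- env.wait(seconds).
- env.solve_ik(position, orientation): joint angles nearest the present ones, or None.
- env.get_obs(): the state.
- vision.get_image(name): name is "side" or "top"; returns a dict with "frame" (420x560x3 uint8, blue, green, red), "vfov" (degrees; the focal length in pixels is half the picture's height over the tangent of half this angle, whatever the lens; pixels are square), "cx", "cy" (the principal point, pixels), "D" ([k1, k2, p1, p2, k3] as OpenCV has them; the pictures are not rectified), "cam_to_world" (4x4, takes a point from camera to world coordinates). Camera axes: x right, y up, looking along -z (the intrinsics and any distortion apply to the point x, -y, -z); pixel columns grow to the right and rows downward; lengths in m; the calibration is good to about 2 mm. A picture is of the moment at which its call begins. There is no depth.
A pose or a line that the arm cannot do raises env.PlanningError and nothing moves.
- ticket.hand_in(): hands the job in, once; it reports no verdict.
The state is a dict: "time": time; "q": joint angles; "qd": joint speeds; "joint_torque": joint torques, N m; "tcp_pos": TCP position; "orientation": TCP orientation; "force": force on the tool from outside, world axes, zero at the start; "torque": the same for the moment, N m; "gripper_width": finger opening in m.
Only numpy, scipy, OpenCV 4.12 (cv2) and the standard library are available. Lean on these libraries where they do the work, as an engineer would, in place of code of your own. Each camera call takes 0.05 s, during which the arm holds its last target.

TASK

Take the long blue-handled rod out of the rack and use it to push the stack of brass lock plugs in the blue-based clear tube all the way down until it bottoms out, pressing firmly for a moment. Then let go, leaving that rod standing in the tube. Leave the short red-handled rod in the rack.

Things in the scene. Friction and masses are not known exactly. Their poses are not given: they have to be found in the camera images.
- tamper: long rod, 0.12 kg. Heights from its foot: steel shaft dia 14 mm, 0-80 mm; dark collar dia 40, 80-86; blue handle 26 mm square, 86-131 (top). Hangs upright by its collar in a hole of a fixed rack, 70 x 170 mm, long along the line of the rods, top 100 mm up. Grip the handle's flat x faces (they face across that line), tips just over the collar; lift 85 mm or more. Origin: foot's end; z up the rod.
- tube: upright clear tube fixed on a blue base 84 mm square, 12 mm high. Rim 112 mm above the table; bore dia 28 mm, flaring over the top 12 mm to 40 mm. In it three brass plugs, a stack dia 26, 45 mm high, stuck part-way down. A like tube on an orange base, its plugs already home, stands 120 mm or more away (centres). Origin: underside centre of the base, at table height; z up the bore's axis.
- stack (a joint): how far the brass stack has been pushed down, m: its flat top is 92 mm above the table minus this. Starts at 0 to 0.010; fully home at 0.035 (top 57 mm above the table), a hard stop. It slides stiffly, resisting with about 8 N (a little more if pushed fast), and stays where it is left.
- short_rod: the short rod, to be left alone: same collar and handle but red, shaft only 35 mm long (collar 35 to 41 mm, handle 41 to 86 mm above its foot). Hangs by its collar in the rack's other hole, 90 mm from the long rod, on either side of it; its top is 151 mm above the table: carry the long rod over or around it. Origin: centre of the foot's end face; z up.
Mind the look-alikes: they are no part of the job. There is more than one size of the tamper; the one meant has the size given above.

How it is judged:
By the outcome, as a careful person would: the job done as asked, in the order asked, and still so for the second after the job is handed in, with the robot touching nothing.
It also fails if it takes over 45 s, if anything falls off the work surface, if the arm or the gripper's body presses on something with over 40 N, if the wrist force passes 120 N, or if a joint passes its speed limit or range.

## Working session

There is one attempt and no reset: what is moved stays moved. The work goes in short steps, each a Python script; the robot and the scene stay as the last script left them, time stands still between calls to the robot, and variables do not carry over. Pictures are saved under pics/ and viewed, and the job is handed in when it is done.

```bash
mkdir -p pics; ls
python3 - <<'E'
from station import env, vision
import cv2
for n in("side","top"):
    d=vision.get_image(n); cv2.imwrite(f"pics/{n}0.png",d["frame"]); print(n,d["vfov"],d["cx"],d["cy"],d["D"],d["cam_to_world"])
print(env.get_obs())
E
```

```text
pics
side 51.27278217124006 280.48439258782537 207.9445939400741 [0.02625298 0.         0.         0.         0.        ] [[ 0.77311338  0.42794563 -0.4681434   0.15915446]
 [-0.63418745  0.50980814 -0.58129334 -0.4876433 ]
 [-0.01009863  0.74629632  0.66553724  0.62676004]
 [ 0.          0.          0.          1.        ]]
top 55.49644221903226 281.81808756250024 207.878721313462 [-0.09313543  0.          0.          0.          0.        ] [[ 0.0219862   0.99712528 -0.07251056  0.49324227]
 [-0.99974235  0.02151856 -0.00722419 -0.01422345]
 [-0.0056431   0.07265071  0.99734148  0.81330825]
 [ 0.          0.          0.          1.        ]]
{'time': 0.1, 'q': array([ 1.19740991e+00,  4.80778352e-01,  1.59682611e+00, -2.51541438e-05,
        1.06511066e+00, -4.65976612e-02]), 'qd': array([-2.16678585e-03, -6.02283514e-04, -8.37159382e-05,  1.72513587e-03,
       -4.97914570e-04,  1.23632889e-03]), 'joint_torque': array([ 1.21856403e-03, -9.52250934e+01, -4.31037998e+01, -1.45501667e-04,
        5.16684435e-03,  6.20503192e-05]), 'tcp_pos': array([0.20849836, 0.61524724, 0.2307249 ]), 'orientation': array([[-9.47081954e-01,  3.20991623e-01, -3.88954013e-04],
       [ 3.20991857e-01,  9.47081368e-01, -1.05315502e-03],
       [ 3.03171602e-05, -1.12227518e-03, -9.99999370e-01]]), 'force': array([-0.26686692,  0.48991763, -0.37397437]), 'torque': array([ 0.03504916,  0.00700758, -0.02148576]), 'gripper_width': 0.08568774842645026}
```

View pics/side0.png

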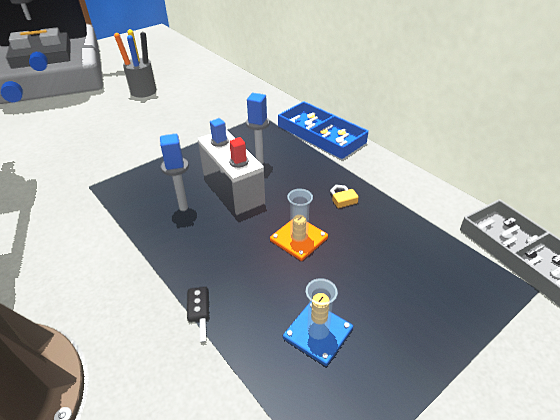

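View pics/top0.png

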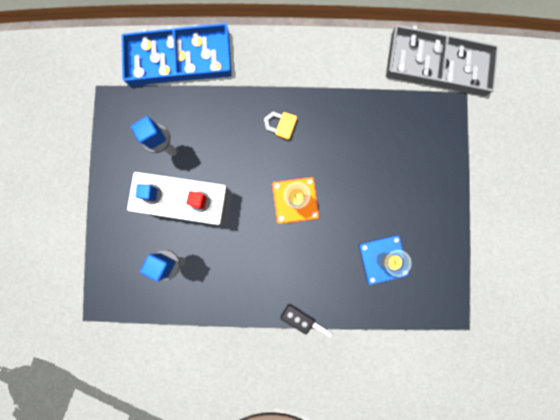

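Blue-topped candidates in the top view are the rod in the rack (146,192) and two free-standing ones at (148,132) and (156,267). Only the one in the rack fits, since the other two look larger. I'll check this in an enlarged crop and measure.

```bash
cat > h.py <<'E'
import numpy as np, cv2
from scipy.optimize import least_squares
def K(d):
    h=d["frame"].shape[0]; f=h/2/np.tan(np.radians(d["vfov"])/2)
    return np.array([[f,0,d["cx"]],[0,f,d["cy"]],[0,0,1.]])
def onplane(d,uv,z):
    p=cv2.undistortPoints(np.array(uv,float).reshape(-1,1,2),K(d),np.array(d["D"])).reshape(-1,2)
    T=np.array(d["cam_to_world"]); r=np.c_[p[:,0],-p[:,1],-np.ones(len(p))]@T[:3,:3].T
    return T[:3,3]+r*((z-T[2,3])/r[:,2])[:,None]
def proj(d,P):
    T=np.array(d["cam_to_world"]); c=(np.atleast_2d(P)-T[:3,3])@T[:3,:3]; c=c*[1,-1,-1]
    return cv2.projectPoints(c.reshape(-1,1,3),np.zeros(3),np.zeros(3),K(d),np.array(d["D"]))[0].reshape(-1,2)
E
python3 - <<'E'
from station import env, vision
import cv2,numpy as np
s=vision.get_image("side")["frame"];t=vision.get_image("top")["frame"]
z=lambda i,r0,r1,c0,c1,f:cv2.resize(i[r0:r1,c0:c1],None,fx=f,fy=f,interpolation=cv2.INTER_CUBIC)
cv2.imwrite("pics/c1.png",np.vstack([z(t,165,235,120,235,6)]))
cv2.imwrite("pics/c2.png",z(s,85,225,150,275,4.2))
cv2.imwrite("pics/c3.png",z(t,225,290,350,420,8))
cv2.imwrite("pics/c4.png",z(s,270,370,275,365,5.8))
E
```

```text
(no output)
```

View pics/c1.png

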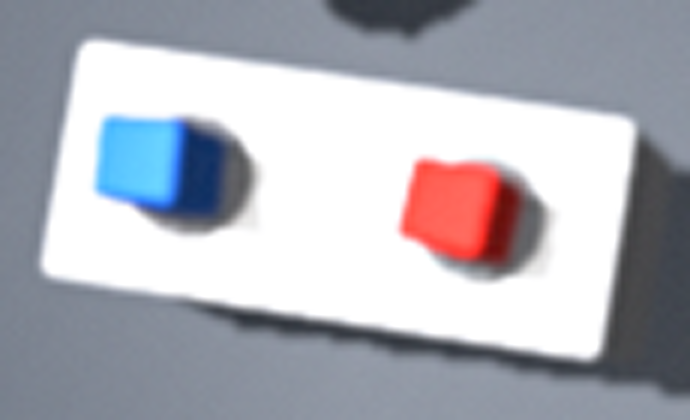

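View pics/c2.png

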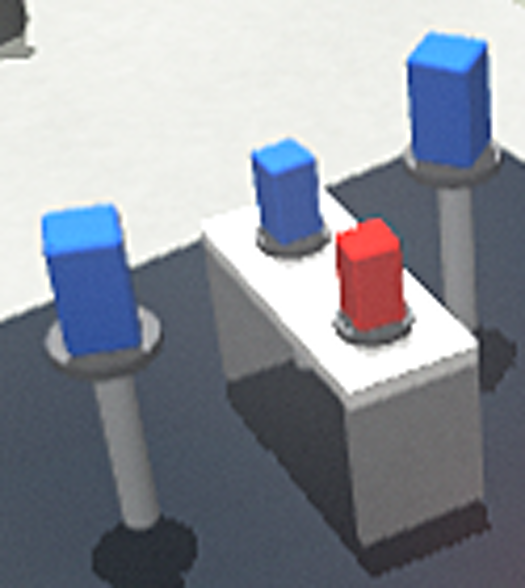

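View pics/c3.png

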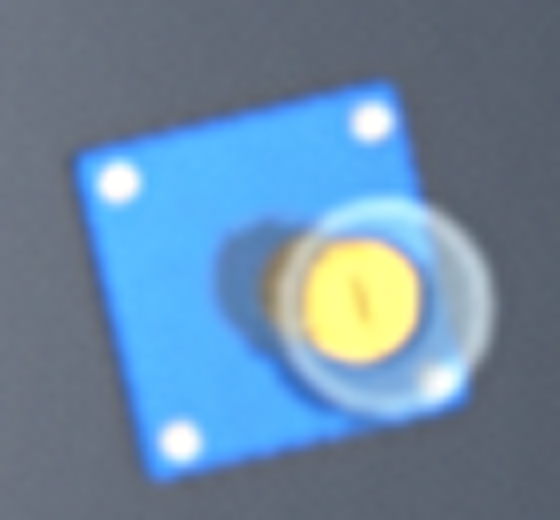

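View pics/c4.png

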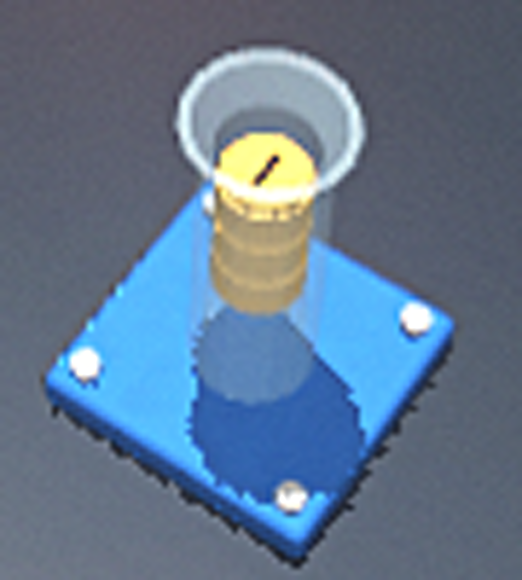

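Run:
```python
from station import vision
from h import *
s=vision.get_image("side");t=vision.get_image("top")
def px(p,f,c,r): return (np.array(p,float)+.5)/f-.5+[c,r]
np.set_printoptions(precision=4,suppress=True)
def show(n,P): print(n,"\n",P[:,:2],"mean",P[:,:2].mean(0),"edges",np.linalg.norm(np.roll(P,-1,0)-P,axis=1))
show("rack t",onplane(t,px([(83,38),(637,117),(602,360),(40,273)],6,120,165),.1))
show("tamper top t",onplane(t,px([(105,117),(184,119),(178,208),(97,195)],6,120,165),.151))
show("red top t",onplane(t,px([(418,160),(500,170),(480,262),(402,238)],6,120,165),.151))
show("tamper top s",onplane(s,px([(250,153),(291,139),(319,153),(276,172)],4.2,150,85),.151))
show("red top s",onplane(s,px([(335,236),(375,219),(403,234),(359,253)],4.2,150,85),.151))
show("rack s",onplane(s,px([(202,228),(347,400),(478,345)],4.2,150,85),.1))
show("base t",onplane(t,px([(76,157),(395,79),(472,400),(152,482)],8,350,225),.012))
show("base s",onplane(s,px([(45,380),(298,548),(455,325)],5.8,275,270),.012))
show("base screws t",onplane(t,px([(118,183),(371,122),(438,382),(180,441)],8,350,225),.013))
show("screws s",onplane(s,px([(86,362),(291,496),(416,318)],5.8,275,270),.013))
print("rim",onplane(t,px([(386,306)],8,350,225),.112),onplane(s,px([(271,122)],5.8,275,270),.112))
print("plug",onplane(t,px([(361,301)],8,350,225),.087),onplane(s,px([(266,173)],5.8,275,270),.087))
for n,d,c in(("t",t,None),("s",s,None)):
    pass
# colored blobs: standing rods bbox
print("standing tops t", onplane(t,[(148,132),(156,267)],.2), "foot shadows s",onplane(s,[(183,210),(261,172)],0.))
```

```text
rack t 
 [[0.6072 0.2645]
 [0.586  0.0931]
 [0.5127 0.1012]
 [0.535  0.2742]] mean [0.5602 0.1832] edges [0.1727 0.0737 0.1744 0.0729]
tamper top t 
 [[0.5766 0.2369]
 [0.5764 0.214 ]
 [0.5512 0.2145]
 [0.5544 0.2381]] mean [0.5646 0.2259] edges [0.0229 0.0252 0.0238 0.0222]
red top t 
 [[0.566  0.1466]
 [0.5637 0.1234]
 [0.5378 0.128 ]
 [0.544  0.1503]] mean [0.5529 0.1371] edges [0.0234 0.0263 0.0231 0.0223]
tamper top s 
 [[0.553  0.2367]
 [0.5763 0.235 ]
 [0.5795 0.2144]
 [0.5531 0.2131]] mean [0.5655 0.2248] edges [0.0234 0.0208 0.0265 0.0237]
red top s 
 [[0.5428 0.1468]
 [0.5657 0.1467]
 [0.5683 0.1275]
 [0.5432 0.1278]] mean [0.555  0.1372] edges [0.0229 0.0193 0.0251 0.0191]
rack s 
 [[0.5349 0.2661]
 [0.5098 0.0967]
 [0.5826 0.0914]] mean [0.5425 0.1514] edges [0.1713 0.073  0.1811]
base t 
 [[ 0.4818 -0.1649]
 [ 0.5029 -0.2458]
 [ 0.4227 -0.266 ]
 [ 0.4011 -0.1851]] mean [ 0.4521 -0.2155] edges [0.0835 0.0827 0.0837 0.0832]
base s 
 [[ 0.4013 -0.1874]
 [ 0.4204 -0.2671]
 [ 0.5002 -0.2469]] mean [ 0.4406 -0.2338] edges [0.082  0.0823 0.1155]
base screws t 
 [[ 0.4756 -0.1754]
 [ 0.492  -0.2394]
 [ 0.4272 -0.257 ]
 [ 0.4115 -0.1918]] mean [ 0.4516 -0.2159] edges [0.0661 0.0672 0.067  0.0661]
screws s 
 [[ 0.4131 -0.1908]
 [ 0.4287 -0.2557]
 [ 0.4929 -0.2388]] mean [ 0.4449 -0.2284] edges [0.0668 0.0664 0.0932]
rim [[ 0.4518 -0.2152  0.112 ]] [[ 0.4521 -0.216   0.112 ]]
plug [[ 0.4514 -0.2166  0.087 ]] [[ 0.4541 -0.2139  0.087 ]]
standing tops t [[0.654  0.2054 0.2   ]
 [0.4421 0.1825 0.2   ]] foot shadows s [[0.4356 0.1891 0.    ]
 [0.6459 0.1885 0.    ]]
```

Run:
```python
from station import vision
import cv2,numpy as np
s=vision.get_image("side")["frame"];t=vision.get_image("top")["frame"]
z=lambda i,r0,r1,c0,c1,f:cv2.resize(i[r0:r1,c0:c1],None,fx=f,fy=f,interpolation=cv2.INTER_CUBIC)
cv2.imwrite("pics/d1.png",np.hstack([z(t,110,180,125,205,4.8),z(t,240,310,125,205,4.8)]))
```

```text
(no output)
```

View pics/d1.png

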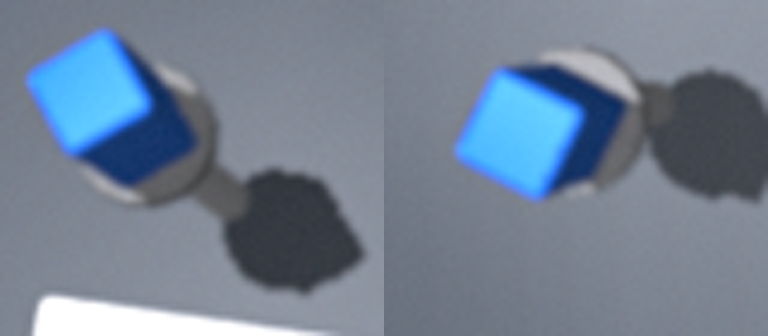

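Run:
```python
from station import vision,env
from h import *
s=vision.get_image("side");t=vision.get_image("top")
for n,a,b in(("B",(143.7,129.2),(257.2,97.4)),("A",((520-384)/4.8+125,134/4.8+240),(84/4.2+150,228/4.2+85))):
    r=least_squares(lambda P:np.r_[proj(t,P)[0]-a,proj(s,P)[0]-b],[.55,.2,.2]); print(n,r.x,r.cost)
print(onplane(t,[(174,153.7),(183.5,260.8)],0.))
u=np.array([.123,.992]);u/=np.linalg.norm(u)
for sg in(1,-1):
    y=sg*np.array([u[1],-u[0],0]);z=np.array([0,0,-1.]);R=np.c_[np.cross(y,z),y,z]
    for p in([.565,.2258,.25],[.565,.2258,.109],[.452,-.2157,.3],[.452,-.2157,.085]): print(sg,env.solve_ik(p,R))
```

```text
B [0.66706233 0.22209233 0.17242811] 0.8459037766075179
A [0.4397058  0.19426062 0.17414297] 1.1625955874981868
[[0.66074464 0.21888361 0.        ]
 [0.43976349 0.1899235  0.        ]]
1 [ 3.30381857e-01  4.04048518e-01  1.67447017e+00 -4.44089210e-16
  1.06307397e+00  4.53744173e-01]
1 [ 3.30381857e-01  5.65607399e-01  1.80182080e+00 -4.44089210e-16
  7.74164449e-01  4.53744173e-01]
1 [-5.05788462e-01  1.99479099e-01  1.84259705e+00 -4.44089210e-16
  1.09951651e+00 -3.82426146e-01]
1 [-5.05788462e-01  4.88328258e-01  2.06469068e+00 -4.44089210e-16
  5.88573711e-01 -3.82426146e-01]
-1 [ 3.30381857e-01  4.04048518e-01  1.67447017e+00 -4.44089210e-16
  1.06307397e+00 -2.68784848e+00]
-1 [ 3.30381857e-01  5.65607399e-01  1.80182080e+00 -4.44089210e-16
  7.74164449e-01 -2.68784848e+00]
-1 [-5.05788462e-01  1.99479099e-01  1.84259705e+00 -4.44089210e-16
  1.09951651e+00  2.75916651e+00]
-1 [-5.05788462e-01  4.88328258e-01  2.06469068e+00 -4.44089210e-16
  5.88573711e-01  2.75916651e+00]
```

```bash
cat >> h.py <<'E'
u=np.array([.124,.992]);u/=np.linalg.norm(u)
_y=np.array([u[1],-u[0],0]);_z=np.array([0,0,-1.]);R=np.c_[np.cross(_y,_z),_y,_z]
TAM=np.array([.565,.2258]);TUBE=np.array([.452,-.2157])
E
python3 - <<'E'
from station import vision,env
from h import *
p=lambda xy,z:[*xy,z]
env.move_ptp(p(TAM,.27),R)
env.set_gripper(.055)
o=env.get_obs();f0=o["force"]
print(env.move_straight(p(TAM,.109),velocity=.1,force_limit=8))
o=env.get_obs();print(o["time"],o["tcp_pos"],o["force"]-f0,o["gripper_width"])
for n in("side","top"): cv2.imwrite(f"pics/{n}1.png",vision.get_image(n)["frame"])
E
```

```text
False
4.5833 [0.56534573 0.22592615 0.10954882] [-0.52929842  0.43494808  0.45170055] 0.05509472178545847
```

View pics/side1.png

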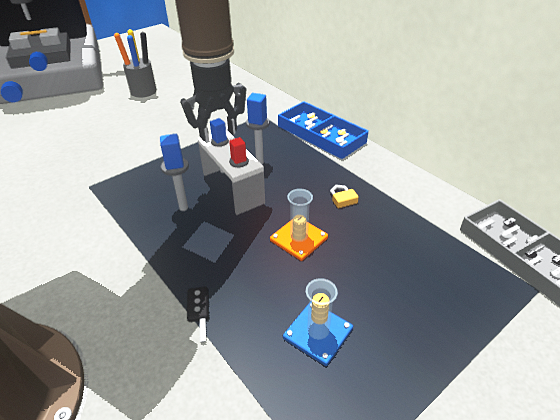

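The fingers straddle the blue handle in the rack at (218,130), clear of the red rod at (238,150). Next I close, lift and look.

Run:
```python
from station import vision,env
from h import *
p=lambda xy,z:[*xy,z]
env.set_gripper(.015)
o=env.get_obs();print(o["gripper_width"],o["force"],o["torque"])
env.move_straight(p(TAM,.29),velocity=.12)
o=env.get_obs();print(o["gripper_width"],o["force"],o["time"])
env.move_ptp(p(TUBE,.28),R)
env.move_straight(p(TUBE,.235),velocity=.1)
env.wait(.3)
o=env.get_obs();print(o["gripper_width"],o["force"],o["time"],o["tcp_pos"])
z=lambda i,r0,r1,c0,c1,f:cv2.resize(i[r0:r1,c0:c1],None,fx=f,fy=f,interpolation=cv2.INTER_CUBIC)
s=vision.get_image("side");t=vision.get_image("top")
cv2.imwrite("pics/s2.png",s["frame"]);cv2.imwrite("pics/t2.png",t["frame"])
# expected tamper outline, foot at tcp-.0885
q=o["tcp_pos"];im=z(s["frame"],190,360,250,400,3.5)
foot=q+[0,0,-.0891]
for h in(0,.08,.086):
    print(h,proj(s,foot+[0,0,h]))
cv2.imwrite("pics/e2.png",im)
```

```text
0.025855344564870503 [-0.62530601 -1.26041488  5.30496339] [ 0.01438923  0.23305375 -0.023465  ]
0.02548033645510057 [ 0.08864596 -0.20124289 -1.84782213] 6.7167
0.025578572170861284 [-0.82264827  0.66662758 -0.69979585] 9.2833 [ 0.45220825 -0.21583927  0.23545201]
0 [[322.53527841 275.28501849]]
0.08 [[325.8697076  235.10130488]]
0.086 [[326.14622127 231.78041282]]
```

View pics/e2.png

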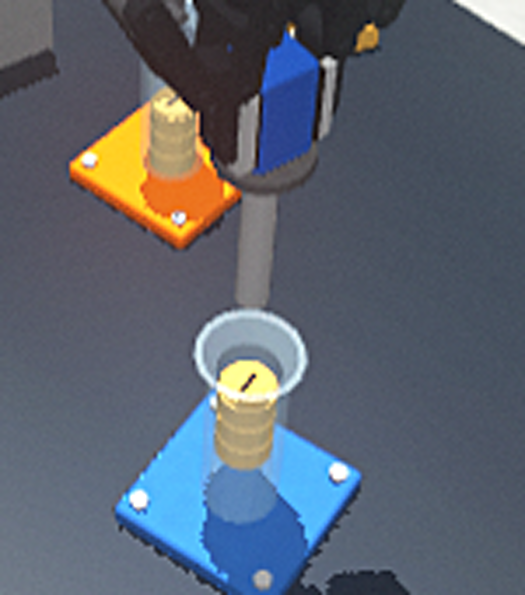

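View pics/s2.png

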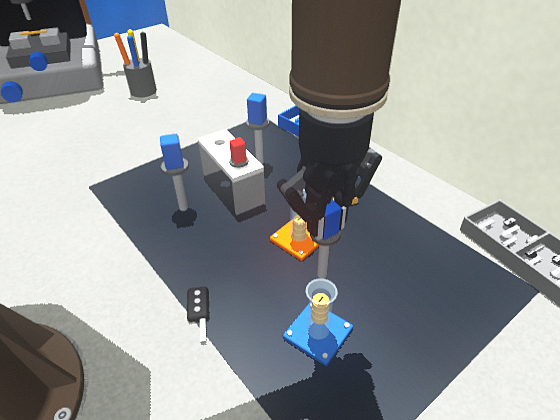

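The camera puts the foot at (322,277) against an expected (322.5,275), centred over the rim. Next I insert and push.

Run:
```python
from station import vision,env
from h import *
p=lambda xy,z:[*xy,z]
f0=env.get_obs()["force"]
def rep(l):
    o=env.get_obs();print(l,o["time"].__round__(2),o["tcp_pos"],o["force"]-f0,o["gripper_width"],"foot",o["tcp_pos"][2]-.0891)
print(env.move_straight(p(TUBE,.186),velocity=.08,force_limit=6));rep("in")
print(env.move_straight(p(TUBE,.130),velocity=.025,force_limit=35));rep("bottom")
env.wait(.7);rep("hold")
z=lambda i,r0,r1,c0,c1,f:cv2.resize(i[r0:r1,c0:c1],None,fx=f,fy=f,interpolation=cv2.INTER_CUBIC)
s=vision.get_image("side");cv2.imwrite("pics/e3.png",z(s["frame"],190,360,250,400,3.5))
```

```text
False
in 10.14 [ 0.45220261 -0.21582599  0.18621871] [ 0.02388768 -0.45241806 -0.58116043] 0.025456934159910585 foot 0.09711870679728125
True
bottom 11.65 [ 0.45257638 -0.21609702  0.14598159] [-3.16310719  2.0610192  18.41845283] 0.025534371960427155 foot 0.05688159245639758
hold 12.35 [ 0.45258747 -0.21608263  0.14600471] [-3.20397998  0.67188738 17.53356989] 0.025350695373538856 foot 0.056904707270700086
```

View pics/e3.png

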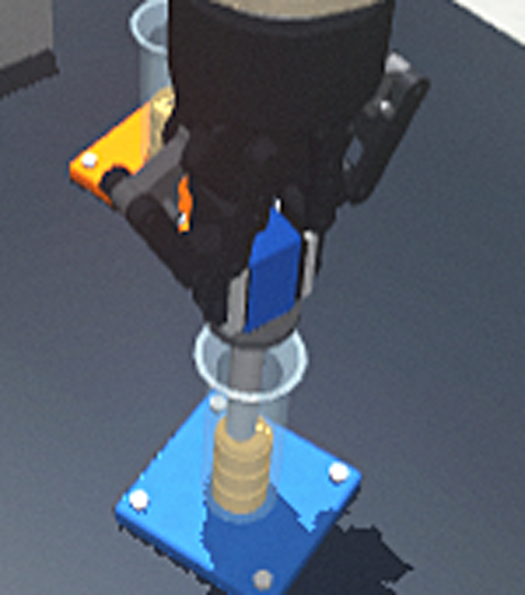

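The stack rests on its floor at foot height 57 mm, but the hold force has relaxed to about 18 N. I'll press harder for a moment and then release.

Run:
```python
from station import vision,env
from h import *
o=env.get_obs();q=o["tcp_pos"];z0=q[2];f0=o["force"]
def rep(l):
    o=env.get_obs();print(l,o["time"].__round__(2),o["tcp_pos"],o["force"],o["gripper_width"])
print(env.move_straight([*TUBE,z0-.006],velocity=.01,force_limit=25));rep("press")
env.wait(.8);rep("hold")
```

```text
True
press 12.67 [ 0.45260113 -0.21616786  0.14602886] [-3.34799949  2.2548964  14.99043384] 0.02573325336624005
hold 13.47 [ 0.4526137  -0.21615692  0.14603018] [-2.52474696  0.28623793 14.10110432] 0.025374027473666027
```

Run:
```python
from station import vision,env
from h import *
z0=env.get_obs()["tcp_pos"][2]
for k in range(1,9):
    env.move_straight([*TUBE,z0-.0005*k],velocity=.02)
    o=env.get_obs();print(k,o["tcp_pos"][2],o["force"],o["gripper_width"])
    if o["force"][2]>38: break
env.wait(.7);o=env.get_obs();print(o["time"],o["tcp_pos"],o["force"],o["gripper_width"])
```

```text
1 0.146054075936323 [-1.32084323 -0.26750605 11.42637701] 0.02515666564651813
2 0.14595674740348308 [-3.70049472  0.81612461 21.71855504] 0.02562824197202009
3 0.14586998508789534 [-5.00059292  2.26126827 30.64927527] 0.025499663556244116
4 0.1457660836423635 [-6.71430561  2.61474753 40.26888539] 0.025247359786376603
15.1667 [ 0.45271144 -0.21617886  0.14576805] [-7.02270609  2.9684856  40.23884289] 0.025530199024557346
```

Run:
```python
from station import vision,env
from h import *
o=env.get_obs();z=o["tcp_pos"][2]
env.move_straight([*TUBE,z+.0003],velocity=.01)
o=env.get_obs();print(o["force"])
env.set_gripper(.06); env.wait(.2)
o=env.get_obs();print(o["force"],o["gripper_width"],o["tcp_pos"])
env.move_straight([*TUBE,.30],velocity=.1)
env.move_ptp([.56,.05,.35],R); env.wait(.3)
print(env.get_obs()["time"])
zz=lambda i,r0,r1,c0,c1,f:cv2.resize(i[r0:r1,c0:c1],None,fx=f,fy=f,interpolation=cv2.INTER_CUBIC)
s=vision.get_image("side");t=vision.get_image("top")
cv2.imwrite("pics/e5.png",np.hstack([zz(s["frame"],230,370,250,380,3.2),zz(t["frame"],215,300,340,430,4.2)[:357]if 0 else cv2.resize(zz(t["frame"],215,300,340,430,4.2),(378,448))]))
cv2.imwrite("pics/s5.png",s["frame"])
```

```text
[-0.71586256 -0.24788448  8.07232952]
[-0.45664276 -0.13679803 -0.27748644] 0.06012621046275208 [ 0.45201564 -0.21571887  0.14605935]
19.25
```

View pics/e5.png

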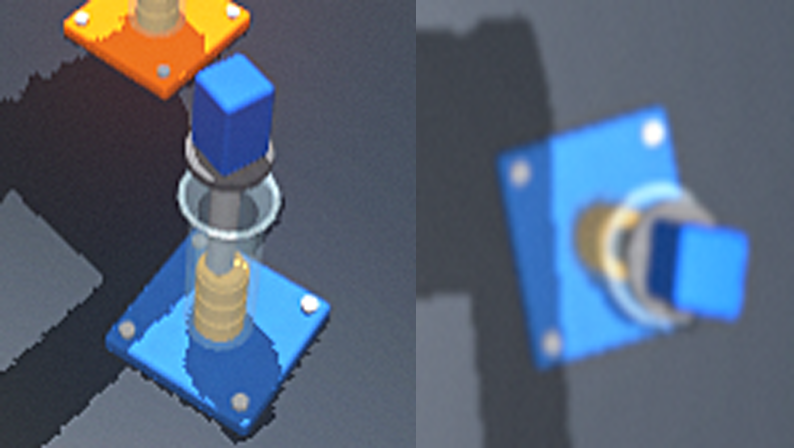

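View pics/s5.png

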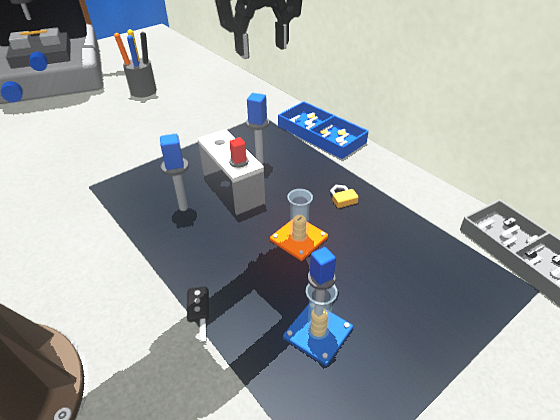

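The rod stands upright in the blue tube at (321,265), with the stack at the tube's floor at (319,325). The red rod is still in the rack at (238,150), the other blue rods haven't moved, and the gripper is clear.

Run:
```python
from station import ticket
print(ticket.hand_in())
```

```text
the job is handed in; nothing more can be done
None
```

The job is done and handed in at about 19 s on the robot's clock. I took the long blue-handled rod from the rack, pushed the stack in the blue-based tube home, released the rod and backed the arm away.

- **Push:** The stack reached its hard stop with the rod's foot at about 56.9 mm (57 mm is fully home). The first two force-limited pushes settled to only about 14–18 N. I then pressed in small steps to 40 N at the wrist and held it for 0.7 s; the foot sank less than 0.3 mm.
- **Side load:** During that final press the wrist showed about 7 N sideways. It was almost gone before I opened the gripper.
- **After release:** The last pictures show the rod standing upright in the blue tube with the stack at its floor. The red rod is still in the rack, the two larger free-standing blue rods are where they were, and the gripper is clear of everything.
- **Checks:** None failed. Before insertion, the rod's foot in the camera image was within about 2 pixels of where I expected it.

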